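# Find the rattling friction block

## Robot

A 6-joint arm with a two-finger parallel gripper is mounted at the origin on the work surface. World frame = base frame: x ahead of the robot, y to its left, z up, the work surface at z = 0. Lengths are in m, angles in rad, forces in N, time in s.
With the tool pointing down it reaches from about 0.425 to 0.925 m from the base axis. Payload 12.5 kg.
Tool frame: the origin (TCP) lies between the finger pads; the fingertips stand 11 mm ahead of it and the grasp point (between the pads) lies 8 mm behind it; z points along the fingers, y is the line along which they close (so a half turn about z gives the same grasp; the last joint's range is limited). The gripper opens to 85 mm and grips with 20 to 120 N. Pads are 22 mm wide; open, the fingers measure 114 mm over their backs; the gripper's body (76 mm by 85 mm) begins 54 mm behind the grasp point. The pads swing forward as they close: fully open they stand 13 mm farther back than shut.
Start: joints at [1.213, 0.491, 1.559, -0, 1.092, -0.106], TCP at [0.156, 0.605, 0.242] pointing down, gripper open.
Joint ranges: [-3.1, 3.1], [-0.84, 2.19], [0.05, 2.79], [-1.13, 4.28], [0.06, 2.93], [-2.69, 2.69]. Speed limits (rad/s): [2.22, 2.22, 2.79, 3.14, 3.14, 3.14].

## Interface

Orientations are given as a unit quaternion [x, y, z, w].
In Python, from rig import status, vision, bot gives the robot as it stands. The module is installed in compiled form; this text tells all that it offers.
- The arm moves only by the tool drive_tool, never from a script. Its argument "commands" is a list of rows, each a list of 5 numbers: the closure, from 0 (fully open) to 1 (shut), then the shift along the world's x, y, z in mm, then the turn about the world's z in degrees. In form: [[grip, tx, ty, tz, twist], ...]. A call has 1 to 20 rows; each row is the pose to reach, as a shift and turn from the pose commanded when the call began; what a row does not reach only later rows make up. A row lasts 1/10 s, in which the tool goes at most 50 mm and 8.59 degrees, less where a joint would pass 70% of its speed; a pose out of reach is approached as far as the arm can. A call with a gripper value outside its range is refused whole. The fingers move at their own pace and stop on an object; "force" is the grip in N (left out, the last holds). Time passes only in rows, so rows that repeat a pose let the fingers close. It gives the time, the measured TCP pose, the force, the opening and the grip force at its end, in the units of the state.
- status.read_state(): the state, without advancing time (a new reading comes with each control period).
- vision.camera(name): name is "side" or "top"; returns the picture (384x512x3 uint8, red, green, blue); there is no depth.
- vision.camera_params(name): a dict with "fovy" (degrees; the focal length in pixels is half the picture's height over the tangent of half this angle, whatever the lens; pixels are square), "cx", "cy" (the principal point, pixels), "pose" (4x4, takes a point from camera to world coordinates). Camera axes: x right, y down, z forward; pixel columns grow to the right and rows downward; lengths in m; the calibration is good to about 2 mm. A picture is of the moment at which its call begins. camera_params takes no time and is no camera call.
- bot.close_job(): hands the job in; it is judged then, once.
The state is a dict: "time": time; "qpos": joint angles; "qd": joint speeds; "joint_torque": joint torques, N m; "eef_pos": TCP position; "tcp_rot": TCP orientation; "contact_force": force on the tool from outside, world axes, zero at the start; "wrist_torque": the same for the moment, N m; "opening": finger opening in m; "finger_force": force on a finger pad.
Only numpy, scipy, OpenCV 4.12 (cv2) and the standard library are available. Lean on these libraries where they do the work, as an engineer would, in place of code of your own. Each camera call takes 0.05 s, during which the arm holds its last target. There are 200 camera calls.

## Task

Two closed wooden friction blocks with a steel weight under a clear cover lie on the bench; in one of them the weight has come loose. Lift a block and tilt it lengthwise, by about 30 degrees, to see or feel whether the weight shifts: set the one whose weight has been shown to slide down flat in the shallow dark grey tray, cover up and with its weight left at one end, without dropping it. The sound block belongs flat on the table where it stood, cover up; if you lifted it, put it back there.

Things in the scene. Friction and masses are not known exactly. Their poses are not given: they have to be found in the camera images.
- block_a_center (a point): centre (25 mm above its underside) of one of two look-alike closed wooden blocks, 130 mm long (x), 50 wide (y), 50 high, about 0.4 kg in all; lies flat, z up out of its top, which has a 102 x 32 mm clear cover over a white slot with a dark steel weight. Shorter plain wood offcuts without a cover are no part of the job.
- block_b_center (a point): centre (25 mm above its underside) of one of two look-alike closed wooden blocks, 130 mm long (x), 50 wide (y), 50 high, about 0.4 kg in all; lies flat, z up out of its top, which has a 102 x 32 mm clear cover over a white slot with a dark steel weight. Shorter plain wood offcuts without a cover are no part of the job.
- weight_a (a joint): place of the steel weight (42 x 28 x 26 mm, 0.24 kg) along x of block_a, m; 0 = middle, as at the start. In one of the two blocks the weight is loose: when tilted lengthwise past some 15 degrees, it slides up to 0.029 to the lower end (0.5 s at 30 degrees, either way) and stays there once levelled. The weight of the other is fixed and stays at 0.
- weight_b (a joint): place of the steel weight (42 x 28 x 26 mm, 0.24 kg) along x of block_b, m; 0 = middle, as at the start. In one of the two blocks the weight is loose: when tilted lengthwise past some 15 degrees, it slides up to 0.029 to the lower end (0.5 s at 30 degrees, either way) and stays there once levelled. The weight of the other is fixed and stays at 0.
- block_a: the wooden block of block_a_center; origin at the centre of its underside, same axes
- block_b: the wooden block of block_b_center; origin at the centre of its underside, same axes
- tray: shallow open tray of dark grey plastic, fixed to the table, 190 mm (x) by 160 mm (y) outside, 22 mm high, walls and floor 5 mm thick; origin at the centre of its underside, z up. It is the only such tray, and is big enough for one block lying along its x.

How it is judged:
On the way:
1. a block is tilted by more than 15 degrees off the table and its weight slides to one end (((angle between block_a_center's own z axis and vertical above 0.26 rad and height (world z) of block_a_center above 0.04 m and (value of joint weight_a above 0.01 m or value of joint weight_a below -0.01 m)) or (angle between block_b_center's own z axis and vertical above 0.26 rad and height (world z) of block_b_center above 0.04 m and (value of joint weight_b above 0.01 m or value of joint weight_b below -0.01 m)))), for 0.1 s.
At the end, for the whole second after the job is handed in: The block with its weight more than 10 mm off the middle lies at rest on the tray floor; the other, weight in the middle, lies at rest on the table, centre within 40 mm of its start. Both cover up, within 10 degrees of flat, centres at resting height within 7 mm ((((value of joint weight_a above 0.01 m or value of joint weight_a below -0.01 m) and (x of block_a_center in the frame of tray between -0.08 and 0.08 m and y of block_a_center in the frame of tray between -0.065 and 0.065 m and z of block_a_center in the frame of tray between 0.022 and 0.038 m and angle between block_a_center's own z axis and vertical below 0.175 rad) and not (value of joint weight_b above 0.01 m or value of joint weight_b below -0.01 m) and (distance of block_b_center from where it was at the start of the episode below 0.04 m and height (world z) of block_b_center between 0.018 and 0.033 m and angle between block_b_center's own z axis and vertical below 0.175 rad)) or ((value of joint weight_b above 0.01 m or value of joint weight_b below -0.01 m) and (x of block_b_center in the frame of tray between -0.08 and 0.08 m and y of block_b_center in the frame of tray between -0.065 and 0.065 m and z of block_b_center in the frame of tray between 0.022 and 0.038 m and angle between block_b_center's own z axis and vertical below 0.175 rad) and not (value of joint weight_a above 0.01 m or value of joint weight_a below -0.01 m) and (distance of block_a_center from where it was at the start of the episode below 0.04 m and height (world z) of block_a_center between 0.018 and 0.033 m and angle between block_a_center's own z axis and vertical below 0.175 rad))) and linear speed of each of block_a, block_b below 0.02 m/s); the robot touches nothing.
It fails at once if block_a is dropped or thrown (faster than 0.7 m/s while the fingers do not hold it; a fall of some 25 mm) (linear speed of block_a above 0.7 m/s and contact force between the fingers and block_a below 0.3 N).
It fails at once if block_b is dropped or thrown (faster than 0.7 m/s while the fingers do not hold it; a fall of some 25 mm) (linear speed of block_b above 0.7 m/s and contact force between the fingers and block_b below 0.3 N).
It also fails if it takes over 61 s, if anything falls off the work surface, if the arm or the gripper's body presses on something with over 40 N, if the wrist force passes 120 N, or if a joint passes its speed limit or range.

## Working session

There is one attempt and no reset: what is moved stays moved. The work goes in short steps, Python scripts to look and compute and a tool call to move; the robot and the scene stay as the last step left them, time stands still between calls to the robot, and variables do not carry over. Pictures are saved under pics/ and viewed, at most 10 in all, crops included, and the job is handed in when it is done.

Besides the shell and the picture viewer there is one more tool, called as name([rows], argument=value, ...), one row to a line, values as JSON. drive_tool: Moves the arm, as the interface text tells. Its arguments: {"type":"object","properties":{"commands":{"type":"array","items":{"type":"array","items":{"type":"number"}}},"force":{"type":"number"}},"required":["commands"]}

```bash
mkdir -p pics; cat > h.py <<'E'
import numpy as np,cv2
from rig import status,vision,bot
def ray(n,u,v,z):
    p=vision.camera_params(n);f=192/np.tan(np.radians(p["fovy"])/2);T=np.array(p["pose"])
    d=T[:3,:3]@np.array([(u-p["cx"])/f,(v-p["cy"])/f,1]);o=T[:3,3]
    return o+d*(z-o[2])/d[2]
def proj(n,P):
    p=vision.camera_params(n);f=192/np.tan(np.radians(p["fovy"])/2);T=np.array(p["pose"])
    c=T[:3,:3].T@(np.array(P)-T[:3,3]);return c[:2]/c[2]*f+[p["cx"],p["cy"]]
def snap(n,name):
    im=vision.camera(n);cv2.imwrite(f"pics/{name}.png",im[:,:,::-1]);return im
E
python3 - <<'E'
from h import *
a=snap("top","t0");b=snap("side","s0")
cv2.imwrite("pics/both0.png",cv2.resize(np.vstack([a,b])[:,:,::-1],None,fx=.78,fy=.78))
for n in("top","side"):
    p=vision.camera_params(n);print(n,p["fovy"],p["cx"],p["cy"],np.round(p["pose"],3))
s=status.read_state();print(s)
E
```

```text
top 54.884041096152416 254.726404869261 195.58104867672608 [[-0.021 -0.992  0.123  0.404]
 [-1.     0.022  0.006  0.017]
 [-0.009 -0.123 -0.992  0.963]
 [ 0.     0.     0.     1.   ]]
side 53.52363646935712 256.90747585512435 199.71010761809296 [[-0.829 -0.365  0.423  0.196]
 [-0.559  0.541 -0.628  0.47 ]
 [ 0.001 -0.758 -0.653  0.548]
 [ 0.     0.     0.     1.   ]]
{'time': 0.1, 'qpos': array([ 1.21339895e+00,  4.91492499e-01,  1.55937087e+00, -1.08652405e-05,
        1.09167269e+00, -1.05595257e-01]), 'qd': array([ 0.00035537, -0.00190823, -0.00156821, -0.00084083, -0.00018605,
       -0.00178042]), 'joint_torque': array([ 3.32339623e-03, -6.19442582e+01, -2.62023246e+01, -5.47192644e-05,
        2.85938084e-03, -6.28262157e-06]), 'eef_pos': array([0.15563507, 0.60513341, 0.24179645]), 'tcp_rot': array([ 1.25566212e-01,  9.92085129e-01, -4.60226027e-04, -1.03533707e-04]), 'contact_force': array([ 0.07239121,  0.18898804, -0.04571986]), 'wrist_torque': array([ 0.03945389,  0.05444595, -0.04298161]), 'finger_force': 0.0, 'opening': 0.08529472005855553}
```

View pics/t0.png

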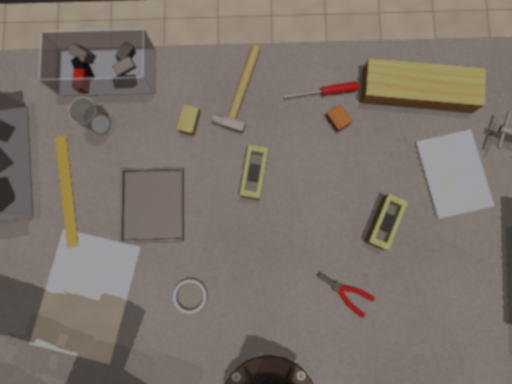

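View pics/s0.png

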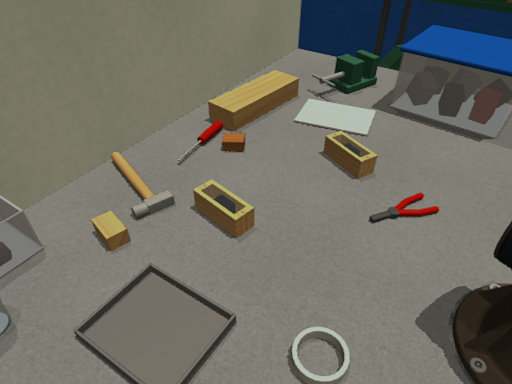

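```bash
cat >> h.py <<'E'
def blocks(im,lo=(22,90,150)):
    hsv=cv2.cvtColor(im,cv2.COLOR_RGB2HSV);m=cv2.inRange(hsv,lo,(38,255,255))
    cs,_=cv2.findContours(m,cv2.RETR_EXTERNAL,cv2.CHAIN_APPROX_NONE);out=[]
    for c in cs:
        if cv2.contourArea(c)<200: continue
        P=np.array([ray("top",u,v,.05)[:2] for u,v in c[:,0]],np.float32)*1000
        out.append((cv2.contourArea(c),c[:,0].mean(0).round(),cv2.minAreaRect(P)))
    return out
E
python3 - <<'E'
from h import *
im=cv2.imread("pics/t0.png")[:,:,::-1].copy()
h=cv2.cvtColor(im,cv2.COLOR_RGB2HSV)
print(h[150,248:266].tolist());print(h[195,242:262].tolist())
for b in blocks(im):print(b)
# tray corners
g=im.astype(int);print(im[204,110:195:3].tolist())
for uv in((123,170),(183,169),(184,240),(123,241)):print(ray("top",*uv,.022).round(3))
E
```

```text
[[29, 79, 146], [29, 78, 153], [29, 80, 150], [27, 84, 142], [26, 91, 138], [25, 95, 140], [26, 90, 144], [27, 89, 146], [28, 84, 146], [25, 83, 147], [24, 86, 148], [25, 89, 152], [28, 85, 153], [29, 84, 154], [29, 84, 155], [29, 84, 155], [29, 81, 155], [29, 81, 155]]
[[26, 90, 122], [26, 91, 129], [25, 93, 135], [25, 95, 139], [25, 93, 143], [26, 89, 144], [28, 84, 145], [26, 84, 146], [23, 86, 149], [25, 89, 152], [27, 87, 153], [29, 83, 153], [29, 82, 155], [29, 82, 155], [29, 82, 155], [29, 81, 155], [29, 78, 153], [29, 75, 146], [25, 60, 131], [17, 39, 124]]
(862.0, array([ 66., 191.]), ((541.3095092773438, 495.9003601074219), (280.58819580078125, 22.492403030395508), 8.653265953063965))
(3696.0, array([419.,  83.]), ((804.6766357421875, -424.39935302734375), (297.8747253417969, 95.26033020019531), 83.11543273925781))
[[126, 118, 112], [127, 119, 113], [126, 118, 112], [124, 115, 109], [87, 79, 74], [111, 101, 95], [118, 107, 102], [118, 108, 102], [119, 108, 102], [119, 109, 102], [119, 109, 103], [119, 109, 103], [120, 110, 104], [119, 109, 102], [120, 108, 103], [121, 110, 104], [121, 110, 105], [121, 110, 105], [121, 110, 105], [121, 110, 104], [122, 111, 105], [122, 110, 104], [121, 111, 104], [119, 108, 102], [90, 81, 76], [123, 114, 108], [127, 118, 113], [127, 119, 113], [125, 117, 111]]
[0.595 0.364 0.022]
[0.594 0.208 0.022]
[0.411 0.205 0.022]
[0.412 0.36  0.022]
```

```bash
python3 - <<'E'
from h import *
im=cv2.imread("pics/t0.png")[:,:,::-1].copy()
for lo in((22,65,135),(20,60,110)):
  for b in blocks(im,lo):
    if b[0]<3000:print(b)
E
```

```text
(973.0, array([388., 221.]), ((446.4271240234375, -304.5970458984375), (48.67265701293945, 128.95179748535156), 64.73595428466797))
(930.0, array([254., 171.]), ((580.1569213867188, 24.22064971923828), (49.533180236816406, 129.51438903808594), 79.26993560791016))
(935.5, array([ 66., 191.]), ((542.18798828125, 495.88519287109375), (282.30853271484375, 25.762598037719727), 8.77298355102539))
(354.0, array([187., 118.]), ((721.2260131835938, 191.76072692871094), (40.03834915161133, 66.98528289794922), 75.36919403076172))
(1045.0, array([388., 222.]), ((445.40814208984375, -303.67041015625), (50.911537170410156, 132.95321655273438), 65.03799438476562))
(1005.0, array([253., 172.]), ((579.4383544921875, 24.91054916381836), (52.33193588256836, 132.01683044433594), 79.29519653320312))
(1134.0, array([ 66., 191.]), ((542.281005859375, 495.18035888671875), (283.9853515625, 28.710559844970703), 8.662933349609375))
(394.0, array([187., 118.]), ((720.9480590820312, 191.4519500732422), (42.72773361206055, 70.10466766357422), 74.35951232910156))
(291.0, array([244.,  81.]), ((817.8674926757812, 44.46963882446289), (12.82811164855957, 206.17147827148438), 70.2835464477539))
```

drive_tool([
  [0, 470, -589, -90, 3.7],
  [0, 470, -589, -90, 3.7],
  [0, 470, -589, -90, 3.7],
  [0, 470, -589, -90, 3.7],
  [0, 470, -589, -90, 3.7],
  [0, 470, -589, -90, 3.7],
  [0, 470, -589, -90, 3.7],
  [0, 470, -589, -90, 3.7],
  [0, 470, -589, -90, 3.7],
  [0, 470, -589, -90, 3.7],
  [0, 470, -589, -90, 3.7],
  [0, 470, -589, -90, 3.7],
  [0, 470, -589, -90, 3.7],
  [0, 470, -589, -90, 3.7],
  [0, 470, -589, -90, 3.7],
  [0, 470, -589, -90, 3.7],
  [0, 470, -589, -90, 3.7],
  [0, 470, -589, -90, 3.7],
  [0, 470, -589, -90, 3.7],
], force=20)

```text
time: 2.0
eef_pos: [0.625, 0.0176, 0.1526]
tcp_rot: [0.093, 0.996, 0.0, -0.0]
contact_force: [-0.5, 0.9, 0.5]
opening: 0.0856
finger_force: 0.0
```

drive_tool([
  [0, 1, -1, -50, 0],
  [0, 1, -1, -90, 0],
  [0, 1, -1, -130, 0],
  [0, 1, -1, -130, 0],
  [0, 1, -1, -130, 0],
  [1, 1, -1, -130, 0],
  [1, 1, -1, -130, 0],
  [1, 1, -1, -130, 0],
  [1, 1, -1, -130, 0],
  [1, 1, -1, -130, 0],
  [1, 1, -1, -130, 0],
  [1, 1, -1, -130, 0],
], force=20)

```text
time: 3.2
eef_pos: [0.6274, 0.0154, 0.0243]
tcp_rot: [0.093, 0.996, 0.0, 0.001]
contact_force: [-0.2, 1.3, 8.7]
opening: 0.0498
finger_force: 22.3
```

drive_tool([
  [1, 0, 0, 10, 0],
  [1, -1, 0, 20, 0],
  [1, -3, 1, 30, 0],
  [1, -7, 1, 40, 0],
  [1, -10, 2, 48, 0],
  [1, -13, 2, 56, 0],
  [1, -14, 3, 60, 0],
  [1, -14, 3, 60, 0],
  [1, -14, 3, 60, 0],
  [1, -14, 3, 60, 0],
  [1, -14, 3, 60, 0],
  [1, -14, 3, 60, 0],
])

```text
time: 4.4
eef_pos: [0.6126, 0.0183, 0.082]
tcp_rot: [0.093, 0.996, 0.0, -0.0]
contact_force: [-0.5, 0.6, -3.4]
opening: 0.05
finger_force: 22.0
```

```bash
python3 - <<'E'
from h import *
a=snap("top","t1")
b=snap("side","s1")
cv2.imwrite("pics/c1.png",np.hstack([cv2.resize(a[120:260,180:330,::-1],(400,373)),cv2.resize(b[120:260,140:290,::-1],(400,373))]))
s=status.read_state();print(s["eef_pos"],s["contact_force"],s["wrist_torque"])
E
```

```text
[0.61268976 0.01828505 0.08215045] [ 1.17298671 -0.71587863 -4.69975961] [ 0.03804295 -0.15418089  0.02271176]
```

View pics/c1.png

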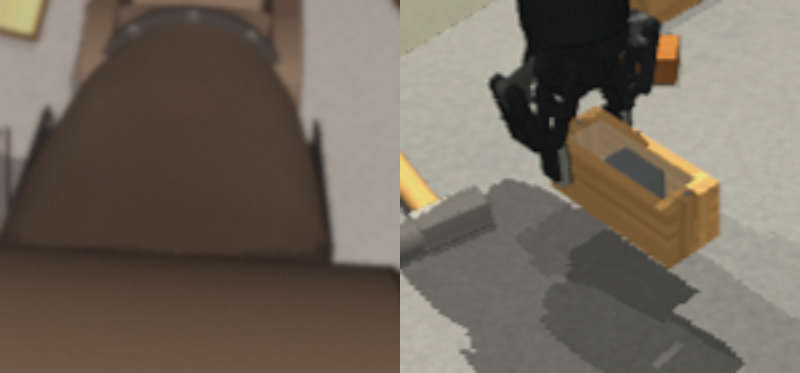

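```bash
cat >> h.py <<'E'
def corners(g,yaw,off,tilt,hg=.032):
    # g: grasp pt; block long axis dir yaw; grip off along +axis from centre; tilt>0: grip end up
    e=np.array([np.cos(yaw),np.sin(yaw),0]);w=np.array([-e[1],e[0],0]);z=np.array([0,0,1.])
    a=e*np.cos(tilt)+z*np.sin(tilt);n=-e*np.sin(tilt)+z*np.cos(tilt)
    return {(i,j,k):np.array(g)+a*(i*.065-off)+w*j*.025+n*(k*.05-hg) for i in(-1,1) for j in(-1,1) for k in(0,1)}
E
python3 - <<'E'
from h import *
for t in(0,5,10,15,20):
    c=corners([.6127,.0183,.0902],np.radians(-10.7),.048,np.radians(t))
    print(t,{k:(((proj("side",c[k])-[140,120])*2.667+[400,0]).round().tolist(),round(c[k][2],3)) for k in((-1,1,0),(-1,1,1),(-1,-1,1),(1,1,1))})
E
```

```text
0 {(-1, 1, 0): ([668.0, 267.0], np.float64(0.058)), (-1, 1, 1): ([666.0, 213.0], np.float64(0.108)), (-1, -1, 1): ([718.0, 179.0], np.float64(0.108)), (1, 1, 1): ([544.0, 131.0], np.float64(0.108))}
5 {(-1, 1, 0): ([665.0, 275.0], np.float64(0.048)), (-1, 1, 1): ([667.0, 225.0], np.float64(0.098)), (-1, -1, 1): ([719.0, 191.0], np.float64(0.098)), (1, 1, 1): ([545.0, 130.0], np.float64(0.11))}
10 {(-1, 1, 0): ([661.0, 281.0], np.float64(0.039)), (-1, 1, 1): ([668.0, 236.0], np.float64(0.088)), (-1, -1, 1): ([720.0, 202.0], np.float64(0.088)), (1, 1, 1): ([546.0, 130.0], np.float64(0.111))}
15 {(-1, 1, 0): ([657.0, 287.0], np.float64(0.03)), (-1, 1, 1): ([668.0, 246.0], np.float64(0.078)), (-1, -1, 1): ([719.0, 212.0], np.float64(0.078)), (1, 1, 1): ([548.0, 130.0], np.float64(0.112))}
20 {(-1, 1, 0): ([652.0, 292.0], np.float64(0.021)), (-1, 1, 1): ([667.0, 256.0], np.float64(0.068)), (-1, -1, 1): ([717.0, 222.0], np.float64(0.068)), (1, 1, 1): ([549.0, 130.0], np.float64(0.113))}
```

drive_tool([
  [1, 14, -3, -45, 0],
  [1, 14, -3, -50, 0],
  [1, 14, -3, -50, 0],
  [0.47, 14, -3, -50, 0],
  [0.47, 14, -3, -50, 0],
  [0.47, 14, -3, -50, 0],
], force=20)

```text
time: 5.1
eef_pos: [0.6269, 0.0154, 0.0334]
tcp_rot: [0.093, 0.996, 0.0, 0.001]
contact_force: [1.7, -0.2, -3.5]
opening: 0.0498
finger_force: 27.4
```

drive_tool([
  [0.44, 0, 0, 0, 0],
  [0.44, 0, 0, 0, 0],
  [0.44, 0, 0, 0, 0],
])

```text
time: 5.4
eef_pos: [0.6267, 0.0153, 0.0325]
tcp_rot: [0.093, 0.996, 0.0, 0.0]
contact_force: [0.3, -0.8, -3.5]
opening: 0.0497
finger_force: 27.4
```

drive_tool([
  [0.43, 0, 0, 0, 0],
  [0.43, 0, 0, 0, 0],
  [0.43, 0, 0, 0, 0],
])

```text
time: 5.7
eef_pos: [0.6267, 0.0153, 0.0323]
tcp_rot: [0.093, 0.996, 0.0, -0.0]
contact_force: [-0.1, -0.3, -3.0]
opening: 0.0498
finger_force: 27.4
```

drive_tool([
  [0.43, 0, 0, -5, 0],
  [0.43, 0, 0, -9, 0],
  [0.43, 0, 0, -9, 0],
  [0.2, 0, 0, -9, 0],
  [0.2, 0, 0, -9, 0],
  [0.2, 0, 0, -9, 0],
  [0.2, 11, -2, 12, 0],
  [0.2, 11, -2, 12, 0],
  [0.2, 11, -2, 12, 0],
  [0.6, 11, -2, 12, 0],
  [0.6, 11, -2, 12, 0],
  [0.6, 11, -2, 12, 0],
  [0.6, 11, -2, 12, 0],
  [0.6, 11, -2, 12, 0],
  [0.6, 11, -2, 12, 0],
], force=20)

```text
time: 7.2
eef_pos: [0.6376, 0.0133, 0.0441]
tcp_rot: [0.093, 0.996, 0.0, -0.0]
contact_force: [0.1, 0.5, -1.9]
opening: 0.0498
finger_force: 21.3
```

drive_tool([
  [0.6, 0, 0, 10, 0],
  [0.6, -1, 0, 25, 0],
  [0.6, -5, 1, 50, 0],
  [0.6, -8, 2, 60, 0],
  [0.6, -12, 2, 60, 0],
  [0.6, -12, 2, 60, 0],
  [0.6, -12, 2, 60, 0],
  [0.6, -12, 2, 60, 0],
])

```text
time: 8.0
eef_pos: [0.6255, 0.0153, 0.1035]
tcp_rot: [0.093, 0.996, 0.0, -0.001]
contact_force: [-0.4, 0.1, -3.7]
opening: 0.0496
finger_force: 21.6
```

```bash
cat > look.py <<'E'
import sys
from h import *
b=snap("side",sys.argv[1]+"f")
u,v=(int(x) for x in sys.argv[2:4])
cv2.imwrite(f"pics/{sys.argv[1]}.png",cv2.resize(b[v:v+150,u:u+200,::-1],None,fx=3,fy=3))
s=status.read_state();print(s["time"],s["eef_pos"].round(4),s["contact_force"].round(1),s["wrist_torque"].round(3),s["opening"],s["finger_force"])
E
python3 look.py c2 130 110
```

```text
8.05 [0.6256 0.0153 0.1036] [ 0.1  0.4 -3.6] [-0.019 -0.136 -0.014] 0.04908630885196799 21.585581302642822
```

View pics/c2.png

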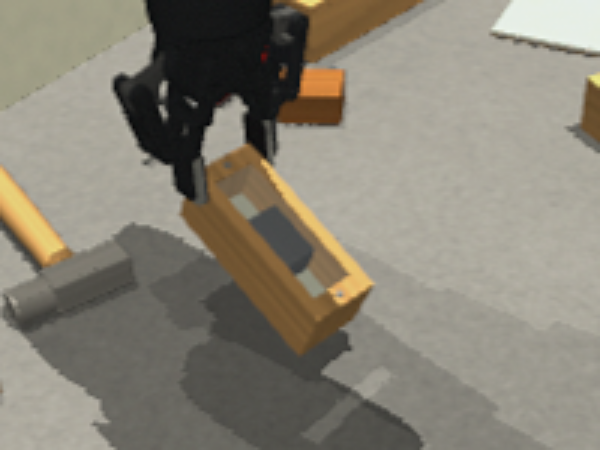

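```bash
python3 - <<'E'
from h import *
for t in(20,25,30,35):
    c=corners([.6256,.0153,.1116],np.radians(-10.7),.059,np.radians(t),.053)
    print(t,{k:(((proj("side",c[k])-[130,110])*3).round().tolist(),round(c[k][2],3)) for k in((-1,1,0),(-1,1,1),(-1,-1,1),(1,1,1))})
E
python3 look.py c3 130 110
```

```text
20 {(-1, 1, 0): ([304.0, 352.0], np.float64(0.019)), (-1, 1, 1): ([319.0, 312.0], np.float64(0.066)), (-1, -1, 1): ([376.0, 274.0], np.float64(0.066)), (1, 1, 1): ([189.0, 172.0], np.float64(0.111))}
25 {(-1, 1, 0): ([296.0, 355.0], np.float64(0.011)), (-1, 1, 1): ([315.0, 320.0], np.float64(0.056)), (-1, -1, 1): ([372.0, 283.0], np.float64(0.056)), (1, 1, 1): ([189.0, 171.0], np.float64(0.111))}
30 {(-1, 1, 0): ([288.0, 356.0], np.float64(0.004)), (-1, 1, 1): ([310.0, 327.0], np.float64(0.047)), (-1, -1, 1): ([366.0, 290.0], np.float64(0.047)), (1, 1, 1): ([189.0, 170.0], np.float64(0.112))}
35 {(-1, 1, 0): ([278.0, 355.0], np.float64(-0.003)), (-1, 1, 1): ([304.0, 333.0], np.float64(0.038)), (-1, -1, 1): ([360.0, 296.0], np.float64(0.038)), (1, 1, 1): ([189.0, 170.0], np.float64(0.113))}
8.1 [0.6256 0.0153 0.1037] [-0.3 -0.2 -2.8] [-0.047 -0.156  0.041] 0.04938846671118711 21.58675879240036
```

drive_tool([
  [0.6, 0, 0, 0, 0],
  [0.6, 0, 0, 0, 0],
  [0.6, 0, 0, 0, 0],
  [0.6, 0, 0, 0, 0],
])

```text
time: 8.5
eef_pos: [0.6257, 0.0153, 0.1043]
tcp_rot: [0.093, 0.996, 0.0, -0.0]
contact_force: [-0.3, 0.1, -4.4]
opening: 0.0495
finger_force: 21.6
```

```bash
python3 look.py c4 130 110; python3 -c "
import cv2,numpy as np
a=cv2.imread('pics/c2f.png').astype(int);b=cv2.imread('pics/c4f.png').astype(int)
d=np.abs(a-b).max(2)[150:240,180:270];print((d>40).sum())"
```

```text
8.55 [0.6257 0.0153 0.1044] [-0.4 -0.5 -3.7] [-0.044 -0.105 -0.007] 0.04974494289599576 21.58639669418335
29
```

View pics/c4.png

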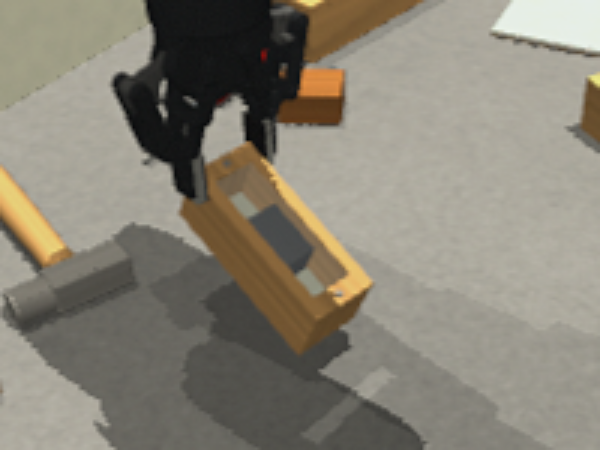

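drive_tool([
  [0.6, 1, 0, -10, 0],
  [0.6, 4, -1, -20, 0],
  [0.6, 7, -1, -30, 0],
  [0.6, 9, -1, -40, 0],
  [0.6, 11, -2, -50, 0],
  [0.6, 12, -2, -57, 0],
  [0.6, 12, -2, -60, 0],
  [0.6, 12, -2, -60, 0],
  [0.6, 12, -2, -60, 0],
  [0.6, 12, -2, -60, 0],
])

```text
time: 9.55
eef_pos: [0.6377, 0.0132, 0.0445]
tcp_rot: [0.093, 0.996, -0.0, 0.0]
contact_force: [0.1, -1.5, 5.3]
opening: 0.0496
finger_force: 23.0
```

```bash
python3 look.py c5 130 110;python3 - <<'E'
from h import *
s=status.read_state();g=s["eef_pos"]+[0,0,.008]
im=cv2.imread("pics/c5f.png")
for t in(0,5):
    c=corners(g,np.radians(-10.7),.059,np.radians(t),.052)
    print(t,{k:(((proj("side",c[k])-[130,110])*3).round().tolist(),round(c[k][2],3)) for k in((-1,1,0),(-1,1,1),(-1,-1,1),(1,1,1))})
E
```

```text
9.6 [0.6377 0.0132 0.0445] [-0.2 -1.4  4.8] [-0.282  0.045 -0.053] 0.049698593568497894 22.958752512931824
0 {(-1, 1, 0): ([319.0, 383.0], np.float64(0.001)), (-1, 1, 1): ([316.0, 328.0], np.float64(0.051)), (-1, -1, 1): ([372.0, 290.0], np.float64(0.051)), (1, 1, 1): ([188.0, 236.0], np.float64(0.051))}
5 {(-1, 1, 0): ([314.0, 390.0], np.float64(-0.01)), (-1, 1, 1): ([316.0, 339.0], np.float64(0.04)), (-1, -1, 1): ([372.0, 302.0], np.float64(0.04)), (1, 1, 1): ([188.0, 235.0], np.float64(0.051))}
```

View pics/c5.png

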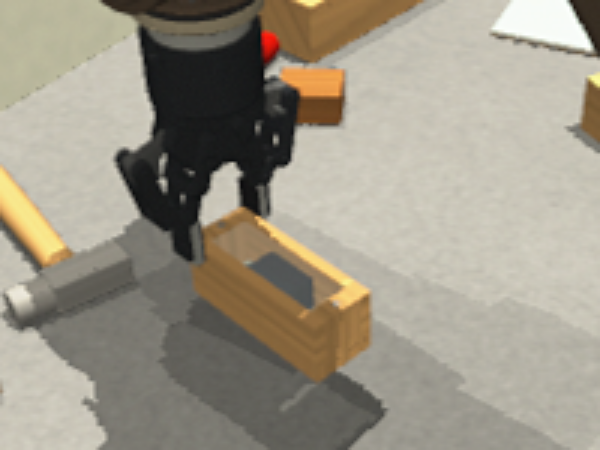

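drive_tool([
  [0.3, 0, 0, 0, 0],
  [0.1, 0, 0, 0, 0],
  [0, 0, 0, 0, 0],
  [0, 0, 0, 0, 0],
  [0, 0, 0, 50, 0],
  [0, 0, 0, 100, 0],
  [0, -138, -342, 100, -14.5],
  [0, -138, -342, 100, -14.5],
  [0, -138, -342, 100, -14.5],
  [0, -138, -342, 100, -14.5],
  [0, -138, -342, 100, -14.5],
  [0, -138, -342, 100, -14.5],
  [0, -138, -342, 100, -14.5],
  [0, -138, -342, 100, -14.5],
  [0, -138, -342, 100, -14.5],
  [0, -138, -342, 100, -14.5],
  [0, -138, -342, 100, -14.5],
  [0, -138, -342, 100, -14.5],
])

```text
time: 11.4
eef_pos: [0.5002, -0.3275, 0.1444]
tcp_rot: [0.218, 0.976, 0.0, -0.0]
contact_force: [-0.4, -0.4, 0.7]
opening: 0.0853
finger_force: 0.0
```

drive_tool([
  [0.2, 0, 0, -50, 0],
  [0.2, 0, 0, -80, 0],
  [0.2, 0, 0, -100, 0],
  [0.2, 0, 0, -100, 0],
  [0.2, 0, 0, -100, 0],
  [0.6, 0, 0, -100, 0],
  [0.6, 0, 0, -100, 0],
  [0.6, 0, 0, -100, 0],
  [0.6, 0, 0, -100, 0],
  [0.6, 0, 0, -100, 0],
  [0.6, 0, 0, -100, 0],
], force=20)

```text
time: 12.5
eef_pos: [0.5004, -0.3289, 0.0458]
tcp_rot: [0.218, 0.976, -0.0, 0.001]
contact_force: [1.9, 1.6, 7.4]
opening: 0.0497
finger_force: 21.3
```

drive_tool([
  [0.6, 0, 0, 10, 0],
  [0.6, -1, 0, 25, 0],
  [0.6, -5, 2, 50, 0],
  [0.6, -8, 4, 60, 0],
  [0.6, -12, 5, 60, 0],
  [0.6, -12, 5, 60, 0],
  [0.6, -12, 5, 60, 0],
  [0.6, -12, 5, 60, 0],
  [0.6, -12, 5, 60, 0],
  [0.6, -12, 5, 60, 0],
  [0.6, -12, 5, 60, 0],
  [0.6, -12, 5, 60, 0],
])

```text
time: 13.7
eef_pos: [0.4888, -0.3246, 0.1049]
tcp_rot: [0.218, 0.976, -0.001, 0.002]
contact_force: [5.5, -1.6, 7.8]
opening: 0.0494
finger_force: 25.8
```

```bash
python3 look.py c6 270 70;python3 - <<'E'
from h import *
s=status.read_state();g=s["eef_pos"]+[0,0,.008]
for t in(0,15,20,25,30):
    c=corners(g,np.radians(-25.2),.059,np.radians(t),.052)
    print(t,{k:(((proj("side",c[k])-[270,70])*3).round().tolist(),round(c[k][2],3)) for k in((-1,1,0),(-1,1,1),(-1,-1,1),(1,1,1))})
E
```

```text
13.75 [ 0.4888 -0.3246  0.1049] [ 6.2 -1.7  8.1] [-0.259 -0.681 -0.031] 0.049519134007853745 25.776544511318207
0 {(-1, 1, 0): ([287.0, 268.0], np.float64(0.061)), (-1, 1, 1): ([300.0, 211.0], np.float64(0.111)), (-1, -1, 1): ([351.0, 192.0], np.float64(0.111)), (1, 1, 1): ([184.0, 135.0], np.float64(0.111))}
15 {(-1, 1, 0): ([264.0, 289.0], np.float64(0.031)), (-1, 1, 1): ([287.0, 245.0], np.float64(0.079)), (-1, -1, 1): ([337.0, 226.0], np.float64(0.079)), (1, 1, 1): ([184.0, 133.0], np.float64(0.112))}
20 {(-1, 1, 0): ([255.0, 294.0], np.float64(0.022)), (-1, 1, 1): ([281.0, 254.0], np.float64(0.069)), (-1, -1, 1): ([331.0, 235.0], np.float64(0.069)), (1, 1, 1): ([184.0, 132.0], np.float64(0.113))}
25 {(-1, 1, 0): ([246.0, 297.0], np.float64(0.013)), (-1, 1, 1): ([275.0, 263.0], np.float64(0.059)), (-1, -1, 1): ([324.0, 244.0], np.float64(0.059)), (1, 1, 1): ([184.0, 132.0], np.float64(0.114))}
30 {(-1, 1, 0): ([237.0, 299.0], np.float64(0.006)), (-1, 1, 1): ([268.0, 270.0], np.float64(0.049)), (-1, -1, 1): ([317.0, 251.0], np.float64(0.049)), (1, 1, 1): ([185.0, 131.0], np.float64(0.114))}
```

View pics/c6.png

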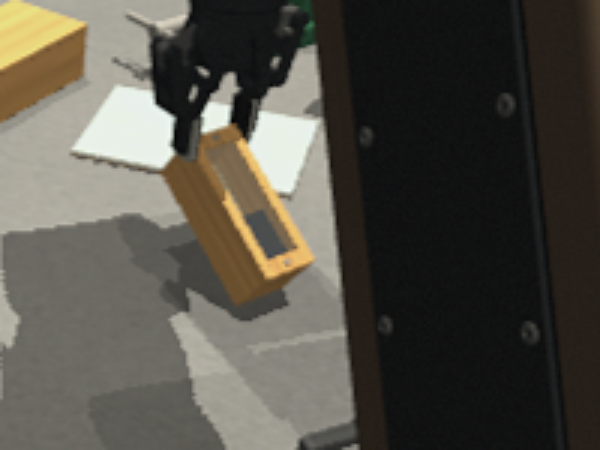

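drive_tool([
  [0.6, 1, 0, -10, 0],
  [0.6, 4, -2, -20, 0],
  [0.6, 7, -3, -30, 0],
  [0.6, 9, -4, -40, 0],
  [0.6, 11, -5, -50, 0],
  [0.6, 12, -5, -57, 0],
  [0.6, 12, -5, -60, 0],
  [0.6, 12, -5, -60, 0],
  [0.6, 12, -5, -60, 0],
  [0.6, 12, -5, -60, 0],
])

```text
time: 14.75
eef_pos: [0.4998, -0.3287, 0.0454]
tcp_rot: [0.218, 0.976, -0.0, 0.0]
contact_force: [-2.6, 2.3, 18.6]
opening: 0.0491
finger_force: 29.9
```

```bash
python3 look.py c7 270 70;python3 - <<'E'
from h import *
s=status.read_state();g=s["eef_pos"]+[0,0,.008]
for t in(0,5):
    c=corners(g,np.radians(-25.2),.059,np.radians(t),.052)
    print(t,{k:(((proj("side",c[k])-[270,70])*3).round().tolist(),round(c[k][2],3)) for k in((-1,1,0),(-1,1,1),(-1,-1,1),(1,1,1))})
E
```

```text
14.8 [ 0.4998 -0.3287  0.0454] [-1.3  1.8 17.3] [0.278 0.279 0.052] 0.04902654452684977 29.854323863983154
0 {(-1, 1, 0): ([262.0, 324.0], np.float64(0.001)), (-1, 1, 1): ([273.0, 271.0], np.float64(0.051)), (-1, -1, 1): ([322.0, 252.0], np.float64(0.051)), (1, 1, 1): ([165.0, 194.0], np.float64(0.051))}
5 {(-1, 1, 0): ([255.0, 331.0], np.float64(-0.009)), (-1, 1, 1): ([270.0, 283.0], np.float64(0.041)), (-1, -1, 1): ([318.0, 264.0], np.float64(0.041)), (1, 1, 1): ([165.0, 194.0], np.float64(0.052))}
```

View pics/c7.png

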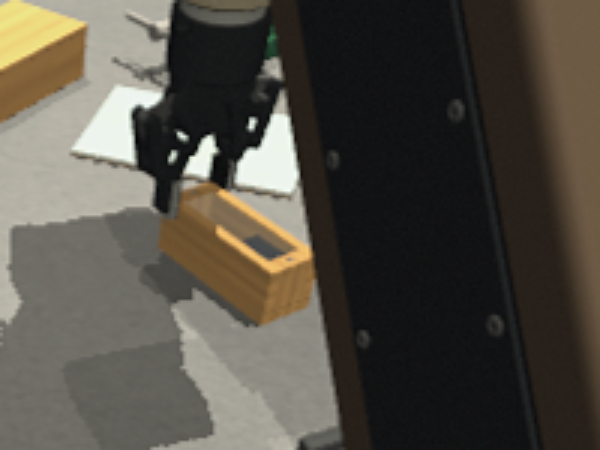

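drive_tool([
  [0.3, 0, 0, 0, 0],
  [0, 0, 0, 0, 0],
  [0, 0, 0, 0, 0],
  [0, -30, 14, 5, 0],
  [0, -65, 31, 5, 0],
  [0, -65, 31, 0, 0],
  [0, -65, 31, -22, 0],
  [0, -65, 31, -22, 0],
  [0, -65, 31, -22, 0],
  [1, -65, 31, -22, 0],
  [1, -65, 31, -22, 0],
  [1, -65, 31, -22, 0],
  [1, -65, 31, -22, 0],
  [1, -65, 31, -22, 0],
  [1, -65, 31, -22, 0],
  [1, -65, 31, -22, 0],
], force=60)

```text
time: 16.4
eef_pos: [0.435, -0.2978, 0.023]
tcp_rot: [0.218, 0.976, -0.0, 0.0]
contact_force: [-0.2, 0.9, 5.6]
opening: 0.0495
finger_force: 62.9
```

drive_tool([
  [1, 0, 0, 5, 0],
  [1, 0, 0, 20, 0],
  [1, 0, 0, 50, 0],
  [1, 0, 0, 90, 0],
  [1, 0, 0, 120, 0],
  [1, 0, 0, 120, 0],
  [1, 0, 0, 120, 0],
])

```text
time: 17.1
eef_pos: [0.4344, -0.2974, 0.1423]
tcp_rot: [0.218, 0.976, -0.0, 0.0]
contact_force: [-0.0, 0.4, -5.5]
opening: 0.0491
finger_force: 63.8
```

```bash
python3 look.py c8 270 70
```

```text
17.15 [ 0.4342 -0.2972  0.1414] [ 0.2 -0.3 -5.5] [0.03  0.035 0.023] 0.049462254218213944 63.804441690444946
```

drive_tool([
  [1, 0, 2, 0, 3],
  [1, 1, 8, 0, 7],
  [1, 4, 18, 0, 12],
  [1, 9, 32, 0, 17],
  [1, 15, 50, 0, 21],
  [1, 22, 72, 0, 24],
  [1, 29, 98, 0, 26],
  [1, 36, 128, 0, 26.2],
  [1, 42, 160, 0, 26.2],
  [1, 47, 194, 0, 26.2],
  [1, 51, 230, 0, 26.2],
  [1, 54, 266, 0, 26.2],
  [1, 56, 302, 0, 26.2],
  [1, 57, 338, 0, 26.2],
  [1, 57, 374, 0, 26.2],
  [1, 57, 410, 0, 26.2],
  [1, 57, 444, 0, 26.2],
  [1, 57, 474, 0, 26.2],
  [1, 56, 500, 0, 26.2],
  [1, 55, 522, 0, 26.2],
])

```text
time: 19.15
eef_pos: [0.4888, 0.2256, 0.1403]
tcp_rot: [-0.009, 1.0, -0.0, -0.002]
contact_force: [0.4, -0.5, -3.4]
opening: 0.0495
finger_force: 63.7
```

drive_tool([
  [1, 0, 18, 0, 0],
  [1, -1, 33, 0, 0],
  [1, -1, 44, 0, 0],
  [1, -1, 52, 0, 0],
  [1, -1, 57, 0, 0],
  [1, -1, 59, 0, 0],
  [1, -1, 59, -20, 0],
  [1, -1, 59, -40, 0],
  [1, -1, 59, -60, 0],
  [1, -1, 59, -80, 0],
  [1, -1, 59, -80, 0],
  [1, -1, 59, -80, 0],
])

```text
time: 20.35
eef_pos: [0.4889, 0.283, 0.0626]
tcp_rot: [-0.008, 1.0, -0.0, -0.0]
contact_force: [0.2, 0.1, -3.8]
opening: 0.0494
finger_force: 63.6
```

```bash
python3 look.py c9 70 220; python3 -c "
from h import *
s=status.read_state();print(s['tcp_rot']);g=s['eef_pos']+[0,0,.008]
c=corners(g,np.radians(1),-.015,0,.031)
for k in c: print(k,((proj('side',c[k])-[70,220])*3).round(),c[k].round(3))"
```

```text
20.4 [0.4891 0.2833 0.0632] [ 0.7  0.1 -3.9] [-0.045 -0.045 -0.024] 0.04917082843107086 63.584275245666504
[-8.32105387e-03  9.99965266e-01  2.12876967e-04  4.27136082e-04]
(-1, -1, 0) [393. 302.] [0.44  0.257 0.04 ]
(-1, -1, 1) [382. 243.] [0.44  0.257 0.09 ]
(-1, 1, 0) [325. 382.] [0.439 0.307 0.04 ]
(-1, 1, 1) [309. 325.] [0.439 0.307 0.09 ]
(1, -1, 0) [207. 186.] [0.57 0.26 0.04]
(1, -1, 1) [187. 126.] [0.57 0.26 0.09]
(1, 1, 0) [135. 252.] [0.569 0.31  0.04 ]
(1, 1, 1) [110. 193.] [0.569 0.31  0.09 ]
```

View pics/c9.png

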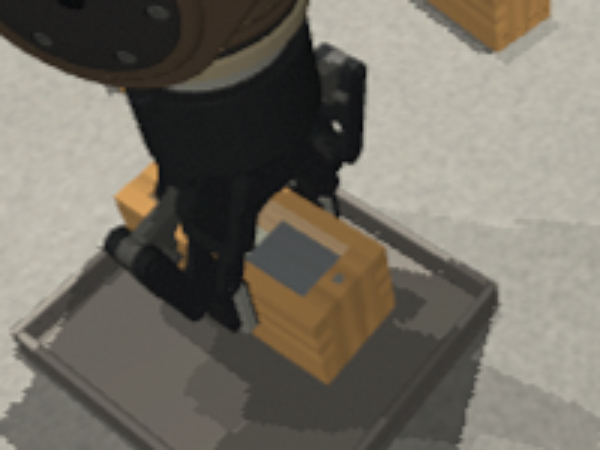

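drive_tool([
  [1, 0, 0, -10, 0],
  [1, 0, 0, -20, 0],
  [1, 0, 0, -28, 0],
  [1, 0, 0, -32, 0],
  [1, 0, 0, -34, 0],
  [1, 0, 0, -35, 0],
  [1, 0, 0, -35, 0],
  [1, 0, 0, -35, 0],
])

```text
time: 21.2
eef_pos: [0.4884, 0.2832, 0.028]
tcp_rot: [-0.009, 1.0, -0.0, -0.0]
contact_force: [-4.5, -2.0, 5.3]
opening: 0.0493
finger_force: 65.0
```

Contact with the tray floor is felt; I'll release and retreat.

drive_tool([
  [0.35, 0, 0, 0, 0],
  [0.2, 0, 0, 0, 0],
  [0.1, 0, 0, 0, 0],
  [0.05, 0, 0, 0, 0],
  [0.05, 0, 0, 0, 0],
  [0.05, 0, 0, 30, 0],
  [0.05, 0, 0, 70, 0],
  [0.05, 0, 0, 110, 0],
  [0.05, -40, 150, 160, 0],
  [0.05, -40, 250, 160, 0],
  [0.05, -40, 250, 160, 0],
  [0.05, -40, 250, 160, 0],
  [0.05, -40, 250, 160, 0],
  [0.05, -40, 250, 160, 0],
  [0.05, -40, 250, 160, 0],
])

```text
time: 22.7
eef_pos: [0.4478, 0.5345, 0.1869]
tcp_rot: [-0.01, 1.0, -0.0, -0.0]
contact_force: [0.6, -0.6, -1.5]
opening: 0.0812
finger_force: 0.0
```

```bash
python3 - <<'E'
from h import *
im=snap("top","t9");b=snap("side","s9")
for x in blocks(im,(22,65,135)):
    if x[0]<3000:print(x)
cv2.imwrite("pics/f.png",np.vstack([im[100:280,80:420,::-1],b[130:384,70:410,::-1]]))
print(status.read_state()["contact_force"])
E
```

```text
(969.5, array([149., 204.]), ((503.1194763183594, 285.11578369140625), (130.2652587890625, 47.77507781982422), 0.9745453000068665))
(934.5, array([254., 170.]), ((582.4725341796875, 23.603158950805664), (49.91453170776367, 129.65121459960938), 79.66796112060547))
(454.0, array([ 63., 163.]), ((608.306640625, 506.1039733886719), (148.49839782714844, 25.728626251220703), 8.732440948486328))
(353.0, array([187., 118.]), ((721.2493896484375, 191.5491943359375), (40.07056427001953, 66.92666625976562), 74.65364837646484))
[ 0.31972321 -0.19552713 -0.65464287]
```

View pics/f.png

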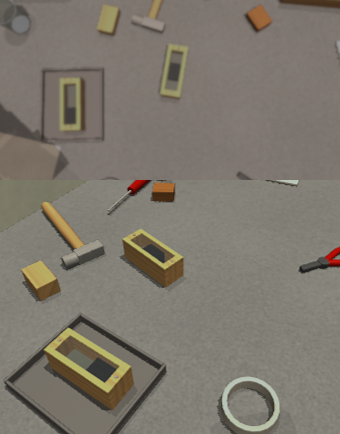

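The picture shows the loose block flat in the tray, centred at (503, 285) mm with its weight at the near end. The sound block is flat, about 2 mm from where it started, and the arm is clear of both.

```bash
python3 -c "
from rig import bot;print(bot.close_job())"
```

```text
the job is handed in; nothing more can be done
None
```

I handed the job in at about 23 s: the block whose weight slid when tilted lies flat in the tray, cover up with its weight at one end, and the sound block is flat about 2 mm from where it started; no verdict came back.

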